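# Set a router cutter to 15 mm and check it with the height gauge

### The job

Set the cutter of the small router table to stand 15 mm high: turn the height sleeve behind its fence until it clicks in with the number 15 at the brass index. Then stand the height gauge gently over the cutter, with its legs on the table's top on either side and its sprung foot resting on the cutter, so that the gauge reads 15, and leave it standing there. Leave everything else where it lies.

Things in the scene. Friction and masses are not known exactly. Their poses are not given: they have to be found in the camera images.
- router_table: fixed benchtop router table on the wooden bench: plywood cabinet with a grey top 260 mm deep (its x, away from the robot) by 270 mm wide (its y), top surface 115 mm above the bench; origin at the centre of its underside, z up. A plywood fence (14 mm thick, 32 mm high above the top, along y) stands across the top with its front face at x = -15 mm; a 56 mm wide, 30 mm high black dust hood is behind the fence gap; the cutter is in front of the fence, the height sleeve behind it
- plate_at_cutter (a point): the point on the table's top surface where the cutter's axis comes through it (at x -45, y -30, z 115 mm in the router table's frame, same axes as the router table): 30 mm in front of the fence
- height_sleeve (a joint): angle of the height sleeve, rad: 0 where the number 0 is at the brass index, growing clockwise seen from above; a spring detent clicks every 0.5236 rad (30 degrees, one number: 0, 3, 6, 9, 12, 15, 18, 21, 24 mm), so the number at the index is 3 x angle / 0.5236 and 15 is at 2.618; stops at 0 and 24. It pulls itself into the nearest click when let go; passing a click takes about 0.1 N m
- sleeve_grip (a point): point on the vertical axis of the height sleeve at half the height of its grip (x 75, y 70, z 175 mm in the router table's frame; z up; its x and y axes turn with the sleeve). The grip is a black fluted cylinder, 52 mm in diameter, standing 44 mm high (z 151 to 195 mm) on an aluminium skirt 92 mm in diameter that carries the numbers; the index is a brass post just outside the skirt on the side of the fence. It can be gripped at any angle from above
- cutter (a joint): height of the cutter's flat top above the router table's top, m; driven by the sleeve, 3 mm a click, clockwise raises it. The cutter is an upright straight steel bit 16 mm in diameter
- height_gauge: aluminium height gauge, 0.45 kg, loose, standing upright on the dark saw table: an arch 120 mm long (its y) and 28 mm thick (its x) on two legs 26 mm long with a 68 mm gap between them; the arch is 46 mm clear below and 68 mm high; from its middle rises a stem 34 mm (y) by 28 mm (x) up to 122 mm. Origin at the centre between the soles of the legs, z up
- gauge_stem (a point): point at the middle of the gauge's stem, 100 mm above the soles of its legs, where to grip it (34 mm wide across the gauge's y; 28 mm across x)
- gauge_foot (a joint): the gauge's reading, m: height of its sprung foot (a steel disc 26 mm in diameter under the middle of the arch) above the soles of the legs; 0 when free, growing to 0.030 as the foot is pushed up; the spring needs about 1 N. A pointer shows it on the white scale of the stem's -x face: a tick every 3 mm, long ones at 0 (lowest), 15 and 30
- collet_wrench: flat steel wrench 199 mm long, 11 mm thick, lying on the front edge of the router table's top; a bystander, origin at its middle
- offcut: beech offcut 30 x 100 x 22 mm lying on the router table behind the fence, at the right; a bystander, origin at the centre of its underside
- dust_nozzle: black rubber nozzle 53 mm in diameter, 134 mm tall, upright on the saw table; a bystander, origin at the centre of its underside
- pencil_red: red pencil 179 mm long lying on the saw table; a bystander
- square: combination square 305 mm long lying on the saw table; a bystander

How it is judged:
By the outcome, as a careful person would: the job done as asked, in the order asked, and still so for the second after the job is handed in, with the robot touching nothing.
It also fails if it takes over 54 s, if anything falls off the work surface, if the arm or the gripper's body presses on something with over 40 N, if the wrist force passes 120 N, or if a joint passes its speed limit or range.

### The arm

A 6-joint arm with a two-finger parallel gripper is mounted at the origin on a cart in front of the work surface, level with it; the furniture and walls round the work are solid. World frame = base frame: x ahead of the robot, y to its left, z up, the work surface at z = 0. Lengths are in m, angles in degrees, forces in N, time in s.
With the tool pointing down it reaches from about 0.4 to 0.825 m from the base axis. Payload 7 kg.
Tool frame: the origin (TCP) lies at the very end of the fingers, on their centre line; the grasp point (between the pads) lies 19 mm behind it; z points along the fingers, y is the line along which they close (so a half turn about z gives the same grasp; the last joint's range is limited). The gripper opens to 88 mm and grips with 3 to 60 N. Pads are 19 mm wide; open, the fingers measure 130 mm over their backs; the gripper's body (78 mm by 193 mm) begins 47 mm behind the grasp point.
Start: joints at [88.413, 20.546, 0.682, 0, -70.136, -16.507], TCP at [0.21, 0.642, 0.227] pointing down, gripper open.
Joint ranges: [-176.03, 176.03], [-82.01, 121.73], [-58.28, 71.71], [-173.87, 95.51], [-174.79, -0.11], [-173.66, 173.66]. Speed limits (degrees/s): [136.94, 136.94, 172.46, 180, 180, 180].

### API

Orientations are given as [roll, pitch, yaw] about the fixed x, y, z axes, in that order (R = Rz(yaw) Ry(pitch) Rx(roll)).
In Python, from plant import r gives the robot as it stands. The module is installed in compiled form; this text tells all that it offers.
- The arm moves only by the tool jog_arm, never from a script. Its arguments are lists of equal length, an entry for each row: "travel": the shift along the tool's x, y, z each as a share of 50 cm, from -1 to 1, a list of three; "dr": the turn, a rotation vector about the tool's x, y, z each as a share of 360 degrees, from -1 to 1, a list of three; "claw": the opening, from 0 (shut) to 1 (fully open). A call has exactly 10 rows; each row is the pose to reach, as a shift and turn from the pose commanded when the call began, along the tool's axes at that moment, turning the shorter way round; what a row does not reach only later rows make up. A row lasts 1/8 s, in which the tool goes at most 62.5 mm and 10.7 degrees, less where a joint would pass 70% of its speed; a pose out of reach is approached as far as the arm can. A call with a number of a shift or a turn outside -1 to 1 is refused whole. A call with a gripper value outside its range is refused whole. The fingers move at their own pace and stop on an object; "newtons" is the grip in N (left out, the last holds). Time passes only in rows, so rows that repeat a pose let the fingers close, or fill a call up. It gives the time, the measured TCP pose, the force, the opening and the grip force at its end, in the units of the state.
- r.get_state(): the state, without advancing time (a new reading comes with each control period).
- r.capture(name): name is "side" or "top" or "wrist"; returns a dict with "pixels" (384x512x3 uint8, red, green, blue), "range_z" (384x512 float32, m along the optical axis (not along the pixel's ray), 0 where there is no reading), "fx", "fy", "cx", "cy" (pixels), "dist_coeffs" ([k1, k2, p1, p2, k3] as OpenCV has them; the pictures are not rectified), "position" and "attitude" of the camera in the world; the wrist camera has in their place "hand_eye" (4x4, takes a point from camera to tool coordinates, whose origin is the TCP and whose axes are the flange's). Camera axes: x right, y up, looking along -z (the intrinsics and any distortion apply to the point x, -y, -z); pixel columns grow to the right and rows downward; lengths in m; the calibration is good to about 2 mm. A picture is of the moment at which its call begins: read the wrist's pose just before it.
- r.close_job(): hands the job in; it is judged then, once.
Trained networks look in the newest picture that a camera, given by its name, has taken for a name from the list of things; names that differ only in an ending like _2 or _b are one class to them, and where a whole thing is asked for, a point or a joint stands for the part that bears it (a point fixed in the world has none). Each returns a list of dicts, best first, with "conf" (0 to 1); they miss things now and then, are a little off and sometimes report something else, mostly with a low value. They report only what shows in the picture. A call takes as long as a camera call.
- r.boxes_of(name, camera): "extent" ([left, top, right, bottom] in pixels, round what is visible of it).
- r.regions_of(name, camera): "pixels" (384x512 bool, what is visible of it) and "extent" ([left, top, right, bottom] in pixels, round what is visible of it).
- r.tip_of(name, camera): "at" ([column, row] in pixels: a listed point, or the origin of a listed thing).
The state is a dict: "time_s": time; "joints": joint angles; "qd": joint speeds; "joint_torque": joint torques, N m; "tcp_pos": TCP position; "eef_rot": TCP orientation; "contact_force": force on the tool from outside, world axes, zero at the start; "moment": the same for the moment, N m; "gripper_width": finger opening in m; "gripper_force": force on a finger pad.
Only numpy, scipy, OpenCV 4.12 (cv2) and the standard library are available. Lean on these libraries where they do the work, as an engineer would, in place of code of your own. Each camera call takes 0.05 s, during which the arm holds its last target. There are 200 camera calls.

## Working session

There is one attempt and no reset: what is moved stays moved. The work goes in short steps, Python scripts to look and compute and a tool call to move; the robot and the scene stay as the last step left them, time stands still between calls to the robot, and variables do not carry over. Pictures are saved under pics/ and viewed, at most 10 in all, crops included, and the job is handed in when it is done.

Besides the shell and the picture viewer there is one more tool, called as name(argument=value, ...) on one line, values as JSON. jog_arm: Moves the arm, as the interface text tells. Its arguments: {"type":"object","properties":{"travel":{"type":"array"},"dr":{"type":"array"},"claw":{"type":"array"},"newtons":{"type":"number"}},"required":["travel","dr","claw"]}

```bash
mkdir -p pics
cat > h.py <<'E'
import numpy as np, cv2
from scipy.spatial.transform import Rotation as R
from plant import r
def cap(n):
    s=r.get_state(); c=r.capture(n)
    if n=="wrist":
        T=np.eye(4);T[:3,:3]=R.from_euler('xyz',s['eef_rot'],degrees=True).as_matrix();T[:3,3]=s['tcp_pos']
        c['T']=T@np.array(c['hand_eye'])
    else:
        a=np.array(c['attitude']);T=np.eye(4)
        T[:3,:3]=a if a.shape==(3,3) else (R.from_euler('xyz',a,degrees=True).as_matrix() if a.size==3 else R.from_quat(a).as_matrix())
        T[:3,3]=c['position'];c['T']=T
    return c
def save(c,f,box=None,k=1):
    im=c['pixels'][...,::-1]
    if box: im=im[box[1]:box[3],box[0]:box[2]]
    cv2.imwrite('pics/'+f,cv2.resize(im,None,fx=k,fy=k,interpolation=cv2.INTER_CUBIC))
def K(c): return np.array([[c['fx'],0,c['cx']],[0,c['fy'],c['cy']],[0,0,1.]]),np.array(c['dist_coeffs'],float)
def ray(c,uv):
    k,d=K(c);p=cv2.undistortPoints(np.array(uv,float).reshape(-1,1,2),k,d).reshape(-1,2)
    return np.c_[p[:,0],-p[:,1],-np.ones(len(p))]
def pts(c,uv):
    uv=np.array(uv,float).reshape(-1,2);z=c['range_z'][uv[:,1].round().astype(int),uv[:,0].round().astype(int)]
    return (ray(c,uv)*z[:,None])@c['T'][:3,:3].T+c['T'][:3,3],z
def atz(c,uv,h):
    v=ray(c,uv)@c['T'][:3,:3].T;o=c['T'][:3,3];return o+v*((h-o[2])/v[:,2])[:,None]
def mask(c,m):
    ys,xs=np.nonzero(m);p,z=pts(c,np.c_[xs,ys]);return p[z>0]
E
python3 - <<'E'
from h import *
np.set_printoptions(precision=4,suppress=True)
print(r.get_state())
for n in("side","top","wrist"):
    c=cap(n);save(c,n+'0.png',k=1.5);print(n,c.get('attitude'),c['T'],c['fx'],c['dist_coeffs'])
    for o in("plate_at_cutter","sleeve_grip","gauge_stem","height_gauge","router_table","collet_wrench","offcut","dust_nozzle"):
        for t in r.tip_of(o,n)[:1]:
            p,z=pts(c,[t['at']]);print(o,t['conf'],np.round(t['at']),p[0])
E
```

```text
{'time_s': 0.0, 'joints': array([ 88.4124,  20.5915,   0.633 ,  -0.0225, -70.1361, -16.5076]), 'qd': array([-0.0149, -0.0116,  0.0504, -0.1101, -0.0908, -0.0285]), 'joint_torque': array([ -0.0003, -58.2727,  29.3048,   6.9967,   0.0069,  -0.0002]), 'tcp_pos': array([0.2095, 0.6411, 0.2256]), 'eef_rot': array([179.9033,  -0.0066, -18.1029]), 'contact_force': array([-0.0138, -0.2927,  0.3989]), 'moment': array([ 0.0467, -0.0153, -0.0448]), 'gripper_force': 0.0, 'gripper_width': 0.0876162844449934}
side [ 52.8497  -0.646  179.5878] [[-0.9999  0.0046  0.0125  0.4932]
 [ 0.0072 -0.604   0.797   1.0048]
 [ 0.0113  0.797   0.6039  0.8942]
 [ 0.      0.      0.      1.    ]] 414.79342857939207 [-0.0645  0.      0.      0.      0.    ]
plate_at_cutter 0.98 [278. 140.] [ 0.4164 -0.3401  0.116 ]
sleeve_grip 0.97 [236. 127.] [ 0.5709 -0.3099  0.1861]
gauge_stem 0.63 [270. 234.] [0.4571 0.1695 0.1167]
height_gauge 0.73 [268. 258.] [0.4587 0.1543 0.0054]
router_table 0.88 [263. 165.] [ 0.4742 -0.1852  0.1083]
collet_wrench 0.71 [290. 151.] [ 0.3742 -0.263   0.1167]
dust_nozzle 0.97 [223. 234.] [0.
[... 186 characters left out ...]
.    ]] 386.7302594447114 [-0.028  0.     0.     0.     0.   ]
plate_at_cutter 0.7 [353. 213.] [ 0.4056 -0.3339  0.1159]
sleeve_grip 0.94 [358. 155.] [ 0.5602 -0.3368  0.2007]
gauge_stem 0.72 [191. 200.] [0.4474 0.1447 0.1212]
height_gauge 0.58 [192. 199.] [0.4504 0.1421 0.1211]
router_table 0.91 [344. 202.] [ 0.4408 -0.3089  0.1145]
collet_wrench 0.9 [332. 223.] [ 0.3771 -0.2725  0.1144]
offcut 0.88 [397. 196.] [ 0.4524 -0.4611  0.1371]
dust_nozzle 0.68 [230. 161.] [0.5722 0.0324 0.0926]
wrist None [[-0.3113  0.9051  0.2897  0.288 ]
 [-0.9503 -0.2963 -0.0954  0.6167]
 [-0.0005 -0.305   0.9523  0.3846]
 [ 0.      0.      0.      1.    ]] 317.5005025223653 [0.0262 0.     0.     0.     0.    ]
```

View pics/side0.png

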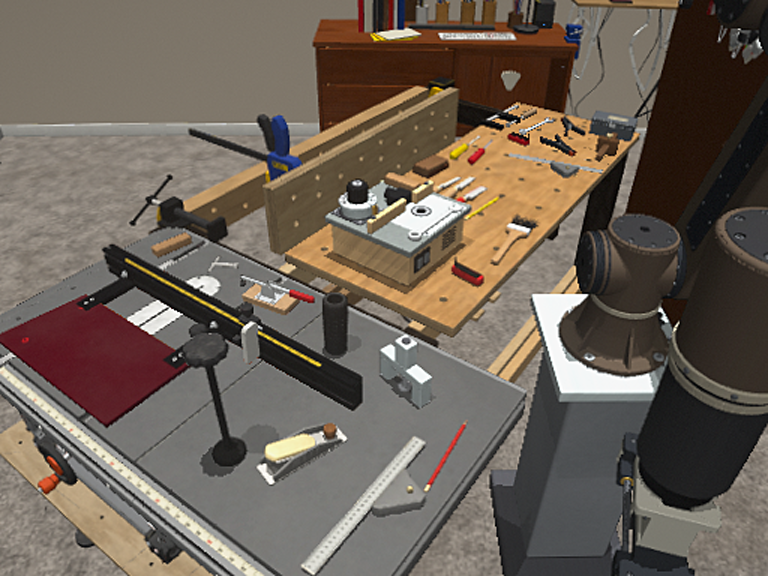

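View pics/top0.png

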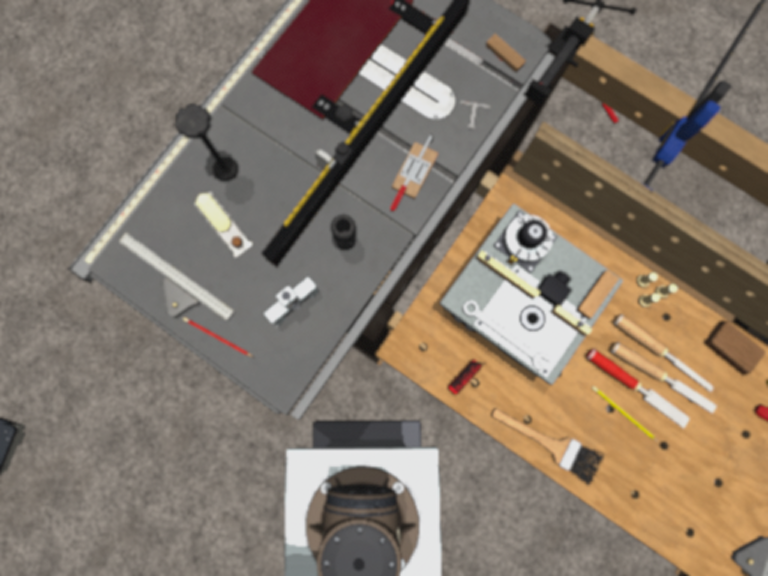

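The router table is at yaw about -35°, with the cutter near (0.41,-0.335) and the sleeve near (0.565,-0.325). The gauge stands near (0.45,0.155). First I move the wrist camera over the sleeve.

jog_arm(travel=[[0,0,-0.12],[0.637,0.81,-0.21],[0.637,0.81,-0.21],[0.637,0.81,-0.21],[0.637,0.81,-0.21],[0.637,0.81,-0.21],[0.637,0.81,-0.21],[0.637,0.81,-0.21],[0.637,0.81,-0.21],[0.637,0.81,-0.21]], dr=[[0,0,0],[0,0,0],[0,0,0],[0,0,0],[0,0,0],[0,0,0],[0,0,0],[0,0,0],[0,0,0],[0,0,0]], claw=[0.8,0.8,0.8,0.8,0.8,0.8,0.8,0.8,0.8,0.8], newtons=25)

```text
time_s: 2.6
tcp_pos: [0.3871, 0.1549, 0.3325]
eef_rot: [-179.9, -0.1, -18.3]
contact_force: [0.1, 0.6, -0.7]
gripper_width: 0.0702
gripper_force: 0.0
```

jog_arm(travel=[[0.637,0.81,0],[0.637,0.81,0],[0.637,0.81,0],[0.637,0.81,0],[0.637,0.81,0],[0.637,0.81,0],[0.637,0.81,0],[0.637,0.81,0],[0.637,0.81,0],[0.637,0.81,0]], dr=[[0,0,0],[0,0,0],[0,0,0],[0,0,0],[0,0,0],[0,0,0],[0,0,0],[0,0,0],[0,0,0],[0,0,0]], claw=[0.8,0.8,0.8,0.8,0.8,0.8,0.8,0.8,0.8,0.8])

```text
time_s: 3.85
tcp_pos: [0.5635, -0.3271, 0.3305]
eef_rot: [180.0, 0.1, -18.2]
contact_force: [-0.1, 0.7, 0.4]
gripper_width: 0.0701
gripper_force: 0.0
```

Run:
```python
from h import *
np.set_printoptions(precision=4,suppress=True)
s=r.get_state();print(s['time_s'],s['joints'],s['tcp_pos'],s['eef_rot'],s['gripper_width'])
n="wrist";c=cap(n);save(c,'w1.png',k=1.5)
for o in("plate_at_cutter","sleeve_grip","router_table","offcut"):
    for t in r.tip_of(o,n)[:1]:
        p,z=pts(c,[t['at']]);print(o,t['conf'],np.round(t['at']),p[0],atz(c,[t['at']],.175))
P=mask(c,np.ones((384,512)));print(c['T'])
q=P[(P[:,2]>.19)&(P[:,2]<.2)];print('griptop',len(q),q.mean(0),q.min(0),q.max(0),(q.min(0)+q.max(0))/2)
np.save('P1.npy',P)
```

```text
3.85 [-13.018   15.8968   7.3647  -0.0074 -81.554   84.8172] [ 0.5635 -0.3271  0.3305] [179.9996   0.0864 -18.2019] 0.07012596068642386
plate_at_cutter 0.75 [301. 271.] [ 0.4117 -0.3394  0.119 ] [[ 0.4466 -0.3414  0.175 ]]
sleeve_grip 0.7 [260. 174.] [ 0.5723 -0.3331  0.1953] [[ 0.5675 -0.3317  0.175 ]]
router_table 0.56 [286. 206.] [ 0.5044 -0.3459  0.1163] [[ 0.5261 -0.3469  0.175 ]]
offcut 0.81 [391. 213.] [ 0.4663 -0.4611  0.139 ] [[ 0.4844 -0.4499  0.175 ]]
[[-0.3131  0.9041  0.2909  0.642 ]
 [-0.9497 -0.2979 -0.0964 -0.3523]
 [-0.0005 -0.3064  0.9519  0.4885]
 [ 0.      0.      0.      1.    ]]
griptop 2055 [ 0.5666 -0.3327  0.1956] [ 0.5391 -0.3577  0.19  ] [ 0.5909 -0.3063  0.1994] [ 0.565  -0.332   0.1947]
```

View pics/w1.png

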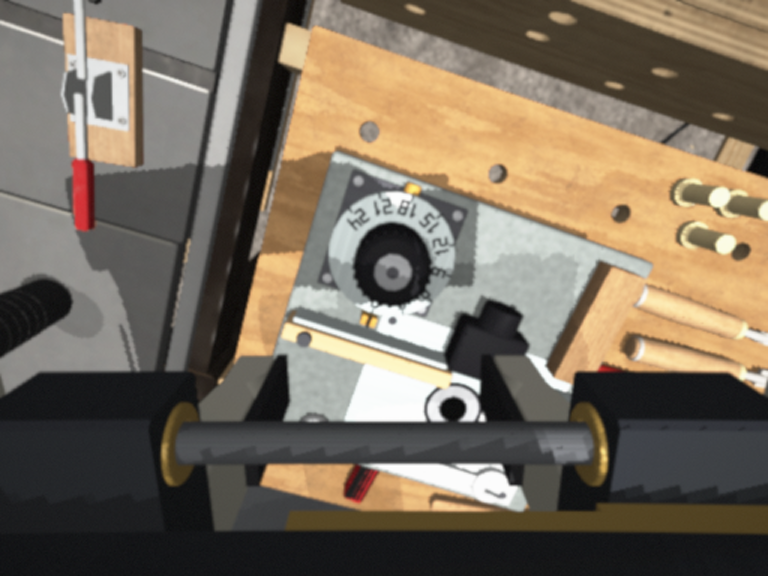

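Run:
```python
from h import *
P=np.load('P1.npy');a=np.array([.5655,-.332])
d=P[:,:2]-a;rad=np.hypot(*d.T);th=np.degrees(np.arctan2(d[:,1],d[:,0]))
for lo,hi in((27,40),(40,45),(47,52),(52,58),(58,66)):
    m=(rad>lo/1e3)&(rad<hi/1e3)
    print(lo,[(t,round(float(np.percentile(P[m&(abs(th-t)<10),2],98)),3) if (m&(abs(th-t)<10)).any() else None) for t in range(-170,180,20)])
```

```text
27 [(-170, 0.154), (-150, 0.154), (-130, 0.39), (-110, 0.403), (-90, 0.417), (-70, 0.437), (-50, 0.437), (-30, 0.414), (-10, 0.414), (10, 0.437), (30, 0.437), (50, 0.434), (70, 0.368), (90, 0.154), (110, 0.153), (130, 0.154), (150, 0.154), (170, 0.153)]
40 [(-170, 0.154), (-150, 0.154), (-130, 0.154), (-110, 0.312), (-90, 0.426), (-70, 0.437), (-50, 0.154), (-30, 0.154), (-10, 0.154), (10, 0.153), (30, 0.437), (50, 0.437), (70, 0.412), (90, 0.397), (110, 0.154), (130, 0.154), (150, 0.154), (170, 0.153)]
47 [(-170, None), (-150, None), (-130, None), (-110, 0.368), (-90, 0.436), (-70, 0.421), (-50, 0.133), (-30, 0.135), (-10, 0.122), (10, 0.121), (30, 0.42), (50, 0.437), (70, 0.376), (90, 0.121), (110, None), (130, 0.153), (150, 0.154), (170, None)]
52 [(-170, 0.123), (-150, 0.118), (-130, 0.117), (-110, 0.118), (-90, 0.435), (-70, 0.421), (-50, 0.117), (-30, 0.117), (-10, 0.121), (10, 0.123), (30, 0.421), (50, 0.437), (70, 0.376), (90, 0.123), (110, 0.123), (130, 0.153), (150, 0.154), (170, None)]
58 [(-170, 0.123), (-150, 0.118), (-130, 0.118), (-110, 0.118), (-90, 0.425), (-70, 0.421), (-50, 0.003), (-30, 0.003), (-10, 0.117), (10, 0.122), (30, 0.421), (50, 0.436), (70, 0.42), (90, 0.123), (110, 0.12), (130, 0.118), (150, 0.119), (170, 0.119)]
```

The fence-side brass index is at about (370,320). The visible numbers run clockwise from 24 at (358,220) to 9 at (443,272), which puts 0 at the index. A clockwise turn of 150° is needed. The post and skirt top out at 0.154, so I grip with the TCP at 0.161.

jog_arm(travel=[[0.007,0.008,0.1],[0.007,0.008,0.2],[0.007,0.008,0.28],[0.007,0.008,0.32],[0.007,0.008,0.339],[0.007,0.008,0.339],[0.007,0.008,0.339],[0.007,0.008,0.339],[0.007,0.008,0.339],[0.007,0.008,0.339]], dr=[[0,0,0],[0,0,0],[0,0,0],[0,0,0],[0,0,0],[0,0,0],[0,0,0],[0,0,0],[0,0,0],[0,0,0]], claw=[0.8,0.8,0.8,0.8,0.8,0.8,0.4,0.4,0.4,0.4], newtons=30)

```text
time_s: 5.35
tcp_pos: [0.5653, -0.3333, 0.1633]
eef_rot: [179.9, -0.1, -18.1]
contact_force: [-2.5, -9.5, 0.6]
gripper_width: 0.0516
gripper_force: 30.0
```

jog_arm(travel=[[0,0.004,0],[0,0.004,0],[0,0.004,0],[0,0.004,0],[0,0.004,0],[0,0.004,0],[0,0.004,0],[0,0.004,0],[0,0.004,0],[0,0.004,0]], dr=[[0,0,0],[0,0,0.02],[0,0,0.04],[0,0,0.06],[0,0,0.08],[0,0,0.105],[0,0,0.13],[0,0,0.155],[0,0,0.18],[0,0,0.2]], claw=[0.4,0.4,0.4,0.4,0.4,0.4,0.4,0.4,0.4,0.4], newtons=35)

```text
time_s: 6.6
tcp_pos: [0.5657, -0.3333, 0.1633]
eef_rot: [-179.9, -0.1, -90.3]
contact_force: [-0.6, -1.3, 3.3]
gripper_width: 0.0512
gripper_force: 35.0
```

jog_arm(travel=[[0,0,0],[0,0,0],[0,0,0],[0,0,0],[0,0,0],[0,0,0],[0,0,0],[0,0,0],[0,0,0],[0,0,0]], dr=[[0,0,0.025],[0,0,0.05],[0,0,0.075],[0,0,0.1],[0,0,0.125],[0,0,0.15],[0,0,0.175],[0,0,0.2],[0,0,0.217],[0,0,0.217]], claw=[0.4,0.4,0.4,0.4,0.4,0.4,0.4,0.4,0.4,0.4])

```text
time_s: 7.85
tcp_pos: [0.566, -0.3335, 0.1633]
eef_rot: [-179.9, 0.1, -168.2]
contact_force: [1.1, -2.2, 4.6]
gripper_width: 0.0514
gripper_force: 35.0
```

Run:
```python
from h import *
s=r.get_state();print(s['moment'],s['contact_force'],s['joints'],s['eef_rot'])
```

```text
[-0.74901496 -0.45143171  0.00207298] [ 1.12717003 -2.2297561   4.61629777] [-1.35094207e+01  2.12632070e+01 -6.81723723e+00  4.34193681e-02
 -6.17691499e+01 -6.46632540e+01] [-1.79901015e+02  1.19538211e-01 -1.68152083e+02]
```

jog_arm(travel=[[0,0,0],[0,0,0],[0,0,0],[0,0,-0.04],[0,0,-0.12],[0,0,-0.22],[0,0,-0.32],[0,0,-0.34],[0,0,-0.34],[0,0,-0.34]], dr=[[0,0,0],[0,0,0],[0,0,0],[0,0,0],[0,0,0],[0,0,0],[0,0,0],[0,0,0],[0,0,0],[0,0,0]], claw=[0.8,0.8,0.8,0.8,0.8,0.8,0.8,0.8,0.8,0.8])

```text
time_s: 9.1
tcp_pos: [0.5645, -0.3326, 0.3301]
eef_rot: [179.9, -0.1, -168.2]
contact_force: [0.0, -0.2, -0.5]
gripper_width: 0.0699
gripper_force: 0.0
```

Run:
```python
from h import *
np.set_printoptions(precision=4,suppress=True)
n="wrist";c=cap(n);save(c,'w2.png',k=1.5)
for o in("plate_at_cutter","sleeve_grip","cutter"):
    for t in r.tip_of(o,n)[:1]:
        p,z=pts(c,[t['at']]);print(o,t['conf'],np.round(t['at']),p[0],atz(c,[t['at']],.115))
P=mask(c,np.ones((384,512)));np.save('P2.npy',P)
```

```text
plate_at_cutter 0.82 [279.  26.] [ 0.4141 -0.3383  0.1314] [[ 0.4109 -0.3378  0.115 ]]
sleeve_grip 0.81 [256. 182.] [ 0.5594 -0.332   0.1974] [[ 0.5808 -0.3271  0.115 ]]Traceback (most recent call last):
  File "<stdin>", line 5, in <module>
ValueError: it knows: collet_wrench, dust_nozzle, gauge_stem, height_gauge, offcut, pencil_red, plate_at_cutter, router_table, sleeve_grip, square
```

View pics/w2.png

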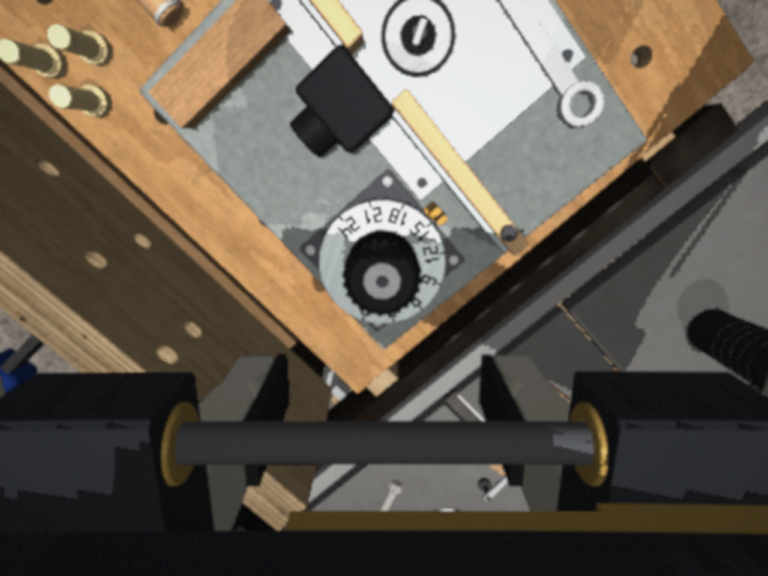

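15 sits at the index: the number is at (420,230), the post at (435,213) and the dial centre at (383,265). The cutter top reads about 15 mm above the table. Next I go over the gauge.

jog_arm(travel=[[0.023,0.12,0],[0.023,0.24,0],[0.023,0.36,0],[0.023,0.48,0],[0.023,0.6,0],[0.023,0.72,0],[0.023,0.84,0],[0.023,0.95,0],[0.023,0.99,0],[0.023,0.99,0]], dr=[[0,0,-0.01],[0,0,-0.02],[0,0,-0.03],[0,0,-0.04],[0,0,-0.05],[0,0,-0.064],[0,0,-0.064],[0,0,-0.064],[0,0,-0.064],[0,0,-0.064]], claw=[0.8,0.8,0.8,0.8,0.8,0.8,0.8,0.8,0.8,0.8])

```text
time_s: 10.5
tcp_pos: [0.4522, 0.1504, 0.3315]
eef_rot: [-180.0, -0.1, -145.0]
contact_force: [-0.7, -0.7, 0.5]
gripper_width: 0.0701
gripper_force: 0.0
```

Run:
```python
from h import *
np.set_printoptions(precision=4,suppress=True)
def rect(q,t):
    (cx,cy),(w,h),a=cv2.minAreaRect((q[:,:2]*1000).astype(np.float32));print(t,len(q),'c',cx,cy,'wh',w,h,'ang',a,'z',np.median(q[:,2]))
n="wrist";c=cap(n);save(c,'w3.png',k=1.5);print(r.get_state()['tcp_pos'],r.get_state()['eef_rot'])
for o in("gauge_stem","height_gauge"):
    for t in r.tip_of(o,n)[:1]:
        p,z=pts(c,[t['at']]);print(o,t['conf'],np.round(t['at']),p[0],atz(c,[t['at']],.1))
P=mask(c,np.ones((384,512)));g=np.hypot(P[:,0]-.452,P[:,1]-.15)<.09
rect(P[g&(P[:,2]>.114)&(P[:,2]<.13)],'stem');rect(P[g&(P[:,2]>.06)&(P[:,2]<.076)],'arch')
for name in ("P1","P2") :
  try: P=np.load(name+'.npy')
  except Exception: continue
  g=np.hypot(P[:,0]-.413,P[:,1]+.338)<.014
  rect(P[g&(P[:,2]>.125)&(P[:,2]<.14)] if name=="P2" else P[g],name+'cut')
  f=(P[:,2]>.143)&(P[:,2]<.152)&(np.hypot(P[:,0]-.5657,P[:,1]+.333)>.06)&(np.hypot(P[:,0]-.44,P[:,1]+.34)<.2);rect(P[f],name+'fence')
```

```text
[0.4524 0.1496 0.3316] [-179.9933   -0.0552 -145.0754]
gauge_stem 0.92 [252. 164.] [0.4492 0.1441 0.1228] [[0.4532 0.1466 0.1   ]]
height_gauge 0.88 [253. 154.] [0.4431 0.1415 0.0926] [[0.442  0.1408 0.1   ]]
stem 669 c 457.25732421875 147.93357849121094 wh 28.92892074584961 33.870391845703125 ang 39.65380859375 z 0.12195984772650342
arch 1296 c 457.13446044921875 147.87142944335938 wh 29.114965438842773 119.7454833984375 ang 39.97038650512695 z 0.06776413567416625
P1cut 310 c 412.7562255859375 -338.0804748535156 wh 26.50261878967285 27.243114471435547 ang 74.86933898925781 z 0.11782202765044708
P1fence 2706 c 485.85614013671875 -319.4861755371094 wh 192.85064697265625 64.70806121826172 ang 75.40998077392578 z 0.14719509167297404
```

View pics/w3.png

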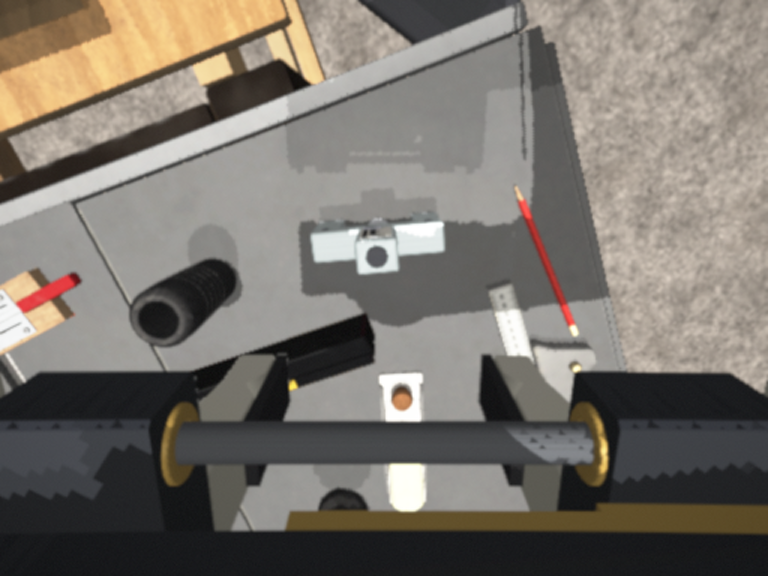

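The gauge stands at (0.457,0.148) with its arch at yaw 40°, and the scale side at about (377,232) faces the robot. I descend and grip the stem.

jog_arm(travel=[[-0.006,-0.009,0.11],[-0.006,-0.009,0.22],[-0.006,-0.009,0.33],[-0.006,-0.009,0.42],[-0.006,-0.009,0.48],[-0.006,-0.009,0.501],[-0.006,-0.009,0.501],[-0.006,-0.009,0.501],[-0.006,-0.009,0.501],[-0.006,-0.009,0.501]], dr=[[0,0,-0.014],[0,0,-0.014],[0,0,-0.014],[0,0,-0.014],[0,0,-0.014],[0,0,-0.014],[0,0,-0.014],[0,0,-0.014],[0,0,-0.014],[0,0,-0.014]], claw=[0.8,0.8,0.8,0.8,0.8,0.8,0.8,0.25,0.25,0.25], newtons=20)

```text
time_s: 11.9
tcp_pos: [0.458, 0.1476, 0.0823]
eef_rot: [-180.0, 0.1, -140.1]
contact_force: [0.4, -0.2, 0.8]
gripper_width: 0.0453
gripper_force: 0.0
```

jog_arm(travel=[[0,0,0],[0,0,0],[0,0,0],[0,0,-0.03],[0,0,-0.08],[0,0,-0.16],[0,0,-0.24],[0,0,-0.32],[0,0,-0.38],[0,0,-0.4]], dr=[[0,0,0],[0,0,0],[0,0,0],[0,0,0],[0,0,0],[0,0,0],[0,0,0],[0,0,0],[0,0,0],[0,0,0]], claw=[0.25,0.25,0.25,0.25,0.25,0.25,0.25,0.25,0.25,0.25], newtons=25)

```text
time_s: 13.15
tcp_pos: [0.4577, 0.1475, 0.2823]
eef_rot: [180.0, 0.1, -140.1]
contact_force: [0.2, 0.3, -5.3]
gripper_width: 0.034
gripper_force: 25.0
```

jog_arm(travel=[[0.04,-0.04,0],[0.11,-0.11,0],[0.19,-0.19,0],[0.27,-0.27,0],[0.35,-0.35,0],[0.43,-0.43,0],[0.51,-0.51,0],[0.59,-0.585,0],[0.66,-0.65,0],[0.696,-0.687,0]], dr=[[0,0,0.02],[0,0,0.045],[0,0,0.07],[0,0,0.095],[0,0,0.12],[0,0,0.145],[0,0,0.17],[0,0,0.195],[0,0,0.214],[0,0,0.214]], claw=[0.25,0.25,0.25,0.25,0.25,0.25,0.25,0.25,0.25,0.25])

```text
time_s: 14.4
tcp_pos: [0.4093, -0.341, 0.279]
eef_rot: [-180.0, -0.2, 142.6]
contact_force: [0.6, -0.2, -4.7]
gripper_width: 0.0341
gripper_force: 25.0
```

Run:
```python
from h import *
np.set_printoptions(precision=4,suppress=True)
n="wrist";c=cap(n);save(c,'w4.png',k=1.5);s=r.get_state();print(s['tcp_pos'],s['eef_rot'],s['joints'])
for o in("plate_at_cutter","gauge_stem","collet_wrench"):
    for t in r.tip_of(o,n)[:1]: print(o,t['conf'],np.round(t['at']),atz(c,[t['at']],.13))
P=mask(c,np.ones((384,512)));np.save('P4.npy',P)
f=P[(P[:,2]>.143)&(P[:,2]<.151)&(np.hypot(P[:,0]-.5657,P[:,1]+.333)>.065)]
# fence line by huber fit on local coords for yaw -37
cv=np.array([.412,-.339]);u=R.from_euler('z',-37,degrees=True).as_matrix()[:2,:2]
q=(f[:,:2]-cv)@u+[-.045,-.03];q=q[(abs(q[:,0]+.008)<.02)]
for y in np.arange(-.14,.15,.03):
    m=abs(q[:,1]-y)<.015
    if m.sum()>5: print(round(y,3),m.sum(),np.percentile(q[m,0],[3,50,97]))
m=abs(P[:,2]-.13)<.004;m&=np.hypot(*(P[:,:2]-cv).T)<.02;print('cutter pts',m.sum(),P[m].mean(0) if m.any() else '')
```

```text
[ 0.4094 -0.3427  0.2788] [-179.9025   -0.2305  142.6727] [ -18.8623    5.5457  -12.1354    0.0205  -72.5685 -108.471 ]
plate_at_cutter 0.91 [257. 179.] [[ 0.4065 -0.3369  0.13  ]]
gauge_stem 0.89 [258. 269.] [[ 0.4871 -0.3975  0.13  ]]
collet_wrench 0.69 [282. 119.] [[ 0.3743 -0.2834  0.13  ]]
-0.14 6 [-0.0172 -0.0163 -0.0142]
0.07 287 [-0.0163 -0.0108 -0.0029]
0.1 363 [-0.0163 -0.0115 -0.0031]
0.13 148 [-0.0163 -0.0114 -0.003 ]
cutter pts 109 [ 0.4083 -0.3396  0.1304]
```

View pics/w4.png

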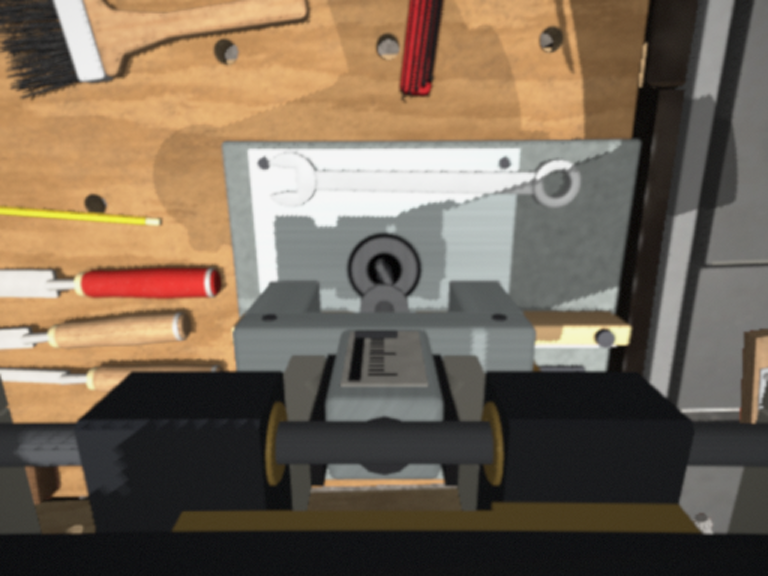

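The gauge is parallel to the fence and above the cutter, which shows at (383,268). The wrench at y≈180 is clear of the legs. I descend gently.

jog_arm(travel=[[0.002,0,0.03],[0.002,0,0.06],[0.002,0,0.09],[0.002,0,0.115],[0.002,0,0.13],[0.002,0,0.14],[0.002,0,0.147],[0.002,0,0.153],[0.002,0,0.158],[0.002,0,0.158]], dr=[[0,0,0],[0,0,0],[0,0,0],[0,0,0],[0,0,0],[0,0,0],[0,0,0],[0,0,0],[0,0,0],[0,0,0]], claw=[0.25,0.25,0.25,0.25,0.25,0.25,0.25,0.25,0.25,0.25])

```text
time_s: 15.85
tcp_pos: [0.4101, -0.3389, 0.2026]
eef_rot: [-180.0, 0.0, 142.8]
contact_force: [-1.2, 1.0, -3.6]
gripper_width: 0.0341
gripper_force: 25.0
```

Run:
```python
from h import *
c=cap("side");save(c,'s5.png',(225,110,325,190),7);s=r.get_state();print(s['tcp_pos'],s['contact_force'],s['moment'])
```

```text
[ 0.41007189 -0.33893757  0.20271238] [-0.73743791  1.00216267 -3.14896133] [ 0.09587261  0.0762252  -0.05020259]
```

View pics/s5.png

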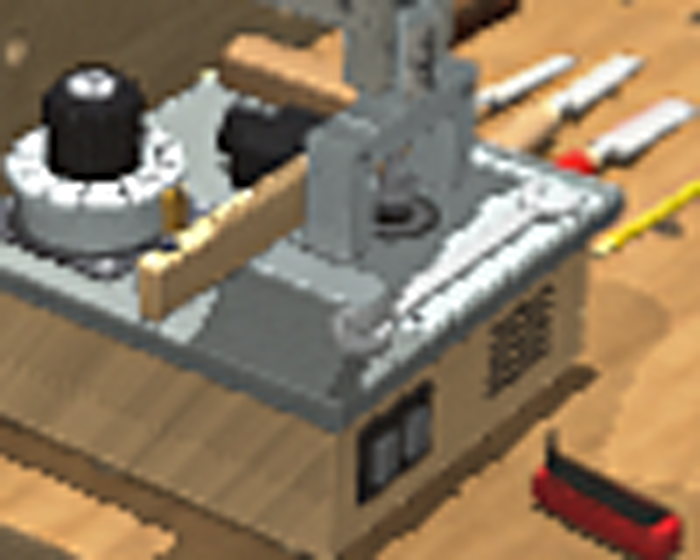

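The gauge straddles the cutter clear of the fence and wrench. The force has eased by about 1 N, so the foot is on the cutter. I lower the last 5 mm slowly.

jog_arm(travel=[[0,0,0.001],[0,0,0.003],[0,0,0.005],[0,0,0.006],[0,0,0.007],[0,0,0.008],[0,0,0.009],[0,0,0.01],[0,0,0.01],[0,0,0.01]], dr=[[0,0,0],[0,0,0],[0,0,0],[0,0,0],[0,0,0],[0,0,0],[0,0,0],[0,0,0],[0,0,0],[0,0,0]], claw=[0.25,0.25,0.25,0.25,0.25,0.25,0.25,0.25,0.25,0.25])

```text
time_s: 17.15
tcp_pos: [0.4101, -0.339, 0.198]
eef_rot: [-180.0, 0.0, 142.8]
contact_force: [-2.4, 0.4, 2.4]
gripper_width: 0.0337
gripper_force: 25.0
```

jog_arm(travel=[[0,0,0.001],[0,0,0.001],[0,0,0.001],[0,0,0.001],[0,0,0.001],[0,0,0.001],[0,0,0.001],[0,0,0.001],[0,0,0.001],[0,0,0.001]], dr=[[0,0,0],[0,0,0],[0,0,0],[0,0,0],[0,0,0],[0,0,0],[0,0,0],[0,0,0],[0,0,0],[0,0,0]], claw=[0.25,0.25,0.3,0.35,0.4,0.45,0.5,0.6,0.65,0.65])

```text
time_s: 18.4
tcp_pos: [0.41, -0.3389, 0.197]
eef_rot: [180.0, -0.0, 142.8]
contact_force: [-0.2, 0.3, -0.1]
gripper_width: 0.0568
gripper_force: 0.0
```

jog_arm(travel=[[0,0,0],[0,0,-0.02],[0,0,-0.06],[0,0,-0.12],[0,0,-0.2],[0,0,-0.28],[0,0,-0.34],[0,0,-0.36],[0,0,-0.36],[0,0,-0.36]], dr=[[0,0,0],[0,0,0],[0,0,0],[0,0,0],[0,0,0],[0,0,0],[0,0,0],[0,0,0],[0,0,0],[0,0,0]], claw=[0.65,0.65,0.65,0.65,0.65,0.65,0.65,0.65,0.65,0.65])

```text
time_s: 19.65
tcp_pos: [0.4096, -0.3385, 0.3759]
eef_rot: [-180.0, -0.1, 142.8]
contact_force: [0.7, 0.3, -0.6]
gripper_width: 0.0567
gripper_force: 0.0
```

Run:
```python
from h import *
np.set_printoptions(precision=4,suppress=True)
c=cap("wrist");save(c,'w6.png',k=1.5);s=r.get_state();print(s['tcp_pos'],s['contact_force'])
P=mask(c,np.ones((384,512)));g=np.hypot(P[:,0]-.41,P[:,1]+.339)<.08
for lo,hi in((.228,.245),(.178,.19)):
    q=P[g&(P[:,2]>lo)&(P[:,2]<hi)];print(cv2.minAreaRect((q[:,:2]*1000).astype(np.float32)),np.median(q[:,2]))
```

```text
[ 0.4096 -0.3386  0.3758] [-1.1262 -0.3768 -1.1605]
((408.7597351074219, -337.82135009765625), (34.043521881103516, 28.037109375), 52.915435791015625) 0.23801739206068534
((409.0791015625, -338.1719055175781), (119.8224868774414, 28.68976593017578), 52.756954193115234) 0.18377944455837708
```

View pics/w6.png

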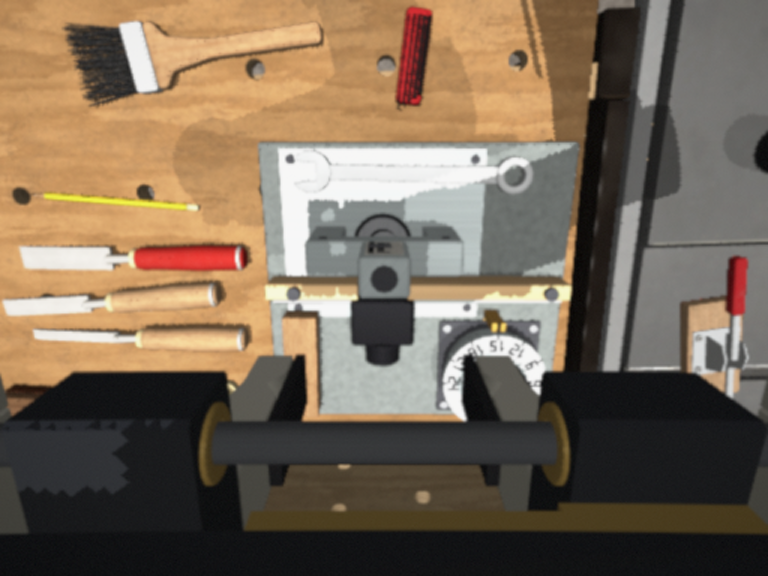

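The gauge stands flat and upright: its top measures 0.238 against 0.237 expected. It is centred on the cutter within about 1 mm, and 15 is at the index at (495,345).

```bash
python3 -c "
from plant import r
print(r.close_job())"
```

```text
the job is handed in; nothing more can be done
None
```

The sleeve is clicked in at 15 and the gauge stands over the cutter, released and upright. I judged the reading of 15 from the geometry, not from the gauge's scale. The job was handed in at about 20 s of the 54 s.

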